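# Move a loaded nest plate from its pins into the gauging bay

## Robot

A 6-joint arm with a two-finger parallel gripper is mounted at the origin on a cart in front of the work surface, level with it; the furniture and walls round the work are solid. World frame = base frame: x ahead of the robot, y to its left, z up, the work surface at z = 0. Lengths are in m, angles in rad, forces in N, time in s.
With the tool pointing down it reaches from about 0.35 to 0.925 m from the base axis. Payload 6.4 kg.
Tool frame: the origin (TCP) lies midway between the tips of the shut fingers; the grasp point (between the pads) lies robot.pinch_z behind it (robot.pinch_z is the distance from the TCP to the grasp point, in m); y points along the fingers, z is the direction in which the jaws open and shut, and the axes are right-handed (so a half turn about y gives the same grasp; the last joint's range is limited). The gripper opens to 94 mm and grips with 3 to 60 N. Pads are 16 mm wide; open, the fingers measure 119 mm over their backs; the gripper's body (75 mm by 177 mm) begins 78 mm behind the grasp point.
Start: joints at [-1.512, 0.245, 1.558, -0, 1.339, -0.174], TCP at [0.15, -0.632, 0.205] pointing down, gripper open.
Joint ranges: [-3.13, 3.13], [-1.02, 2.26], [0.13, 2.54], [-0.95, 4.09], [0.21, 2.88], [-2.74, 2.74]. Speed limits (rad/s): [2.57, 2.57, 3.14, 3.14, 3.14, 3.14].

## Interface

Orientations are given as a 3x3 rotation matrix whose columns are the frame's x, y, z axes.
In Python, from station import robot, viewer, job gives the robot as it stands.
- The arm moves only by the shell command python3 -m pendant 'ROWS' [OPENING] [FORCE]. ROWS is JSON, a list of rows, each an object with "slide": the shift along the world's x, y, z in cm, a list of three; "roll": the turn about the world's z in degrees. In form: [{"slide": [tx, ty, tz], "roll": roll}, ...]. A call has 1 to 20 rows; each row shifts and turns the commanded pose from where the row before left it; what a row does not reach is not made up. A row lasts 1/8 s, in which the tool goes at most 62.5 mm and 10.7 degrees, less where a joint would pass 70% of its speed; a pose out of reach is approached as far as the arm can. A call with a gripper value outside its range is refused whole. OPENING is the finger opening in cm, from 0 to 9.4, set as the call begins (- or left out, the last holds). The fingers move at their own pace and stop on an object; FORCE is the grip in N (left out, the last holds). Time passes only in rows, so rows that do not move let the fingers close. It gives the time, the measured TCP pose, the force and the opening at its end, in the units of the state.
- robot.read_state(): the state, without advancing time (a new reading comes with each control period).
- viewer.capture(name): name is "scene" or "top" or "wrist"; returns a dict with "pixels" (400x640x3 uint8, red, green, blue), "fx", "fy", "cx", "cy" (pixels), "camera_from_world" (4x4, takes a point from world to camera coordinates); the wrist camera has in their place "hand_eye" (4x4, takes a point from camera to tool coordinates, whose origin is the TCP and whose axes are the tool frame's). Camera axes: x right, y up, looking along -z (the intrinsics and any distortion apply to the point x, -y, -z); pixel columns grow to the right and rows downward; lengths in m; the calibration is good to about 2 mm. A picture is of the moment at which its call begins: read the wrist's pose just before it. There is no depth.
- job.finish_job(): hands the job in, once; it reports no verdict.
The state is a dict: "time": time; "joint_positions": joint angles; "joint_velocities": joint speeds; "joint_efforts": joint torques, N m; "eef_pos": TCP position; "eef_rot": TCP orientation; "contact_force": force on the tool from outside, world axes, zero at the start; "wrist_torque": the same for the moment, N m; "grip_width": finger opening in m.
Only numpy, scipy, OpenCV 4.12 (cv2) and the standard library are available. Lean on these libraries where they do the work, as an engineer would, in place of code of your own. Each camera call takes 0.05 s, during which the arm holds its last target.

## Task

Take the aluminium nest plate by its black middle handle and lift it straight and level off the fixture's two locating pins, without cocking it, dragging the fixture along or losing the nut that sits in its nest, and set it down flat between the blue rails on the apron of the gauging bay, nut end towards the hood, and let go. Then take it again by its red pull tab and slide it under the hood, fully home against the back stop. Leave the nut in its nest and do not disturb the fixture or the loose parts standing between.

Things in the scene. Friction and masses are not known exactly. Their poses are not given: they have to be found in the camera images.
- nest_plate: Aluminium nest plate, 0.45 kg. Plate 150 x 84 x 12 mm: x -78 to +72, y +-42; origin on its underside, z up. +x is the nut end, -x the red tab end. Two 11 mm through holes at (-52, +28) and (+60, -30) with bushings (18 mm across, 8 mm above the top) sit over the fixture pins; tipped over about 3 degrees there, they drag on the pins. Centre of mass with nut: at the handle.
- handle (a point): Centre of the grip on the black middle handle, at plate (+7, 0, +41) mm. Handle: upright block 22 mm along plate x, 12 mm along plate y, from 12 to 52 mm above the plate's underside; grip across plate y. The fixture pins stand over 50 mm away along plate x.
- pull_tab (a point): Centre of the grip on the red pull tab, at plate (-68, 0, +41) mm. Tab: upright blade 10 mm along plate x, 34 mm along plate y, from 12 to 52 mm above the plate's underside; grip across plate x. 59 mm lie between it and the handle; one 8 mm high bushing lies there, off to +y.
- nest (a point): Centre of the nest on the plate's top at plate (+50, 0) mm: brass collar, inner diameter 26 mm, outer 34 mm, 8 mm high. The nut's foot stands in it.
- nut: Bright steel spanner nut, 29 x 26 x 23 mm, 0.1 kg, standing loose in the nest on its 23 mm round foot, hex head up; origin at the centre of its underside.
- fixture: Loading fixture: dark steel base 166 x 100 mm on rubber feet, 3 kg, loose on the table; origin under it, z up, axes as the plate's at the start. Rest pads carry the plate's underside at z = 24 mm. Two upright 10 mm pins at (-52, +28) and (+60, -30) mm, tops at z = 64 mm (40 mm above the plate's underside, 28 mm above its top).
- bay: Gauging bay, fixed; origin on the table below bay_home; +x runs in under the hood. Floor 12 mm thick, x -150 to +82 mm. Apron with blue side rails (tops z 20 mm) 92 mm apart, narrowing from x -28 to -4 to 87 mm in the hood. Grey hood x -4 to +82: roof z 74 to 80 mm, lens barrel to z 90 mm; back stop face at x +72 meets the plate's +x end. The handle fits under the roof, fingers do not.
- bay_home (a point): Where the plate's origin is when fully home, on the floor of the bay (z = 12 mm); axes as the bay's.
- bay_apron (a point): Where to set the plate's origin down on the apron, 92 mm short of home (z = 12 mm): the plate's +x end is then 16 mm in front of the roof's front edge. It then needs 92 mm of sliding along bay +x (a few N).
- coupling_red: Bystander: white coupling with a red nut, standing upright, 31 x 28 x 56 mm, loose; origin under it.
- collet: Bystander: steel spring collet, standing, 28 x 28 x 36 mm, loose; origin under it.
- loupe: Bystander: black loupe, 36 mm across, 19 mm high, loose; origin under it.

How it is judged:
On the way, in this order (a step that is already met when the one before it is completed fails the run):
1. the plate is held by its middle handle, level, clear above both pins, the nut in its nest (z of nest_plate in the frame of fixture above 0.068 m and angle between nest_plate's own z axis and vertical below 0.12 rad and distance between the grasp point and handle below 0.04 m and horizontal distance between nut and nest below 0.008 m), for 0.1 s.
2. the plate lies flat on the apron between the rails, nut end towards the hood, let go (x of nest_plate in the frame of bay_home between -0.14 and -0.065 m and y of nest_plate in the frame of bay_home between -0.008 and 0.008 m and z of nest_plate in the frame of bay_home between -0.003 and 0.003 m and angle between the x axis of nest_plate and the x axis of bay, either way round below 0.12 rad and x of nest in the frame of bay_home above -0.1 m and angle between nest_plate's own z axis and vertical below 0.03 rad and contact force between the fingers and nest_plate below 0.05 N), for 0.2 s.
3. the plate, still out on the apron, is taken at its pull tab (distance between the grasp point and pull_tab below 0.035 m and contact force between the fingers and nest_plate above 0.5 N and x of nest_plate in the frame of bay_home below -0.04 m), for 0.05 s.
At the end, for the whole second after the job is handed in: The nest plate lies flat and fully home under the hood, nut end in: within 5 mm of the back stop, 4 mm of the bay's centre line and 0.05 rad of its direction, at rest and released; the nut stands in its nest (within 6 mm); the fixture stands flat within 20 mm of its starting place (x of nest_plate in the frame of bay_home between -0.005 and 0.004 m and y of nest_plate in the frame of bay_home between -0.004 and 0.004 m and z of nest_plate in the frame of bay_home between -0.003 and 0.003 m and angle between the x axis of nest_plate and the x axis of bay, either way round below 0.05 rad and angle between each of nest_plate, fixture's own z axis and vertical below 0.03 rad and x of nest in the frame of bay_home above 0.03 m and distance between nut and nest below 0.006 m and angle between nut's own z axis and vertical below 0.1 rad and linear speed of each of nest_plate, nut below 0.01 m/s and distance of fixture from where it was at the start of the episode below 0.02 m and contact force between the fingers and nest_plate below 0.05 N); the robot touches nothing.
It fails at once if the plate is cocked by more than about 4 degrees while it is still on the pins (angle between nest_plate's own z axis and vertical above 0.07 rad and z of nest_plate in the frame of fixture below 0.06 m and horizontal distance between nest_plate and fixture below 0.04 m).
It fails at once if the plate is tipped by more than about 8 degrees (angle between nest_plate's own z axis and vertical above 0.14 rad).
It fails at once if the nut leaves its nest (distance between nut and nest above 0.012 m).
It fails at once if the fixture is dragged or lifted more than 20 mm (distance of fixture from where it was at the start of the episode above 0.02 m).
It fails at once if a loose bystander is pushed more than 20 mm or tipped over (distance of any of coupling_red, collet, loupe from where it was at the start of the episode above 0.02 m or angle between any of coupling_red, collet, loupe's own z axis and vertical above 0.3 rad).
It also fails if it takes over 54 s, if anything falls off the work surface, if the arm or the gripper's body presses on something with over 40 N, if the wrist force passes 120 N, or if a joint passes its speed limit or range.

## Working session

There is one attempt and no reset: what is moved stays moved. The work goes in short steps, Python scripts to look and compute and a shell command to move; the robot and the scene stay as the last step left them, time stands still between calls to the robot, and variables do not carry over. Pictures are saved under pics/ and viewed, and the job is handed in when it is done.

```bash
ls; mkdir -p pics; cat > h.py <<'E'
import numpy as np, cv2, json
from station import robot, viewer, job
def cap(n,f=None):
    s=robot.read_state(); c=viewer.capture(n)
    if f: cv2.imwrite('pics/'+f,cv2.cvtColor(c['pixels'],cv2.COLOR_RGB2BGR))
    if 'hand_eye' in c:
        T=np.eye(4);T[:3,:3]=np.array(s['eef_rot']);T[:3,3]=s['eef_pos']
        c['wc']=T@np.array(c['hand_eye'])
    else: c['wc']=np.linalg.inv(np.array(c['camera_from_world']))
    return c
def ray(c,u,v):
    d=np.array([(u-c['cx'])/c['fx'],-(v-c['cy'])/c['fy'],-1.])
    return c['wc'][:3,3],c['wc'][:3,:3]@d
def onz(c,u,v,z):
    o,d=ray(c,u,v);return o+d*(z-o[2])/d[2]
def proj(c,p):
    q=np.linalg.inv(c['wc'])@np.append(p,1)
    return c['cx']+c['fx']*q[0]/-q[2], c['cy']-c['fy']*q[1]/-q[2]
E
python3 - <<'E'
from h import *
for n in('scene','top','wrist'):
    c=cap(n,n+'0.png'); print(n,[k for k in c],c['fx'],c['cx'],c['cy'],c['wc'].round(3).tolist())
print(robot.pinch_z); s=robot.read_state(); print(np.round(s['eef_rot'],3),s['contact_force'],s['grip_width'],s['time'])
E
```

```text
pics
scene ['pixels', 'fx', 'fy', 'cx', 'cy', 'camera_from_world', 'wc'] 467.6904012756482 330.31904630849425 200.0386518224287 [[-0.691, 0.37, -0.621, -0.052], [-0.722, -0.369, 0.585, 0.556], [-0.013, 0.853, 0.522, 0.586], [0.0, 0.0, 0.0, 1.0]]
top ['pixels', 'fx', 'fy', 'cx', 'cy', 'camera_from_world', 'wc'] 416.5747942724308 313.73223803020795 198.00041153594677 [[-0.008, 0.986, -0.166, 0.404], [-1.0, -0.008, 0.003, 0.0], [0.002, 0.166, 0.986, 1.111], [0.0, 0.0, 0.0, 1.0]]
wrist ['pixels', 'fx', 'fy', 'cx', 'cy', 'hand_eye', 'wc'] 318.0927006274625 316.7029351478806 198.0130110371583 [[0.231, 0.932, 0.281, 0.232], [-0.973, 0.221, 0.065, -0.612], [-0.002, -0.288, 0.958, 0.385], [0.0, 0.0, 0.0, 1.0]]
0.0188
[[-0.973 -0.     0.231]
 [-0.231  0.001 -0.973]
 [-0.    -1.    -0.001]] [-0.22301391  0.72449401  0.88885553] 0.0938831067097633 0.15
```

View pics/scene0.png

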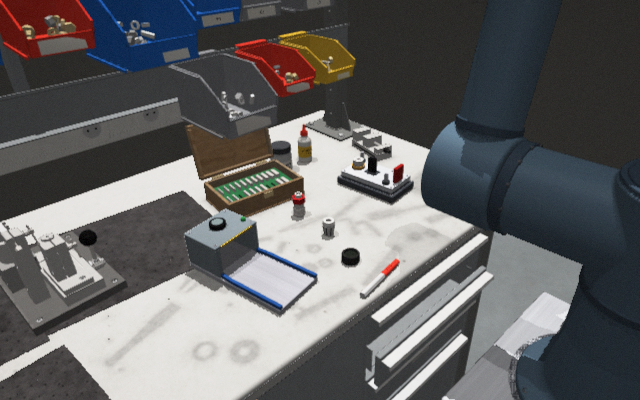

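View pics/top0.png

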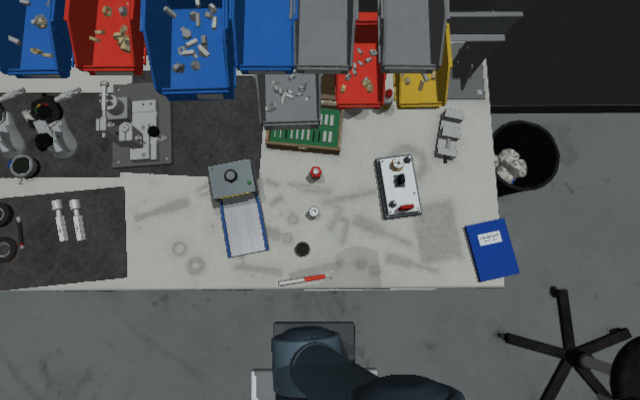

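View pics/wrist0.png

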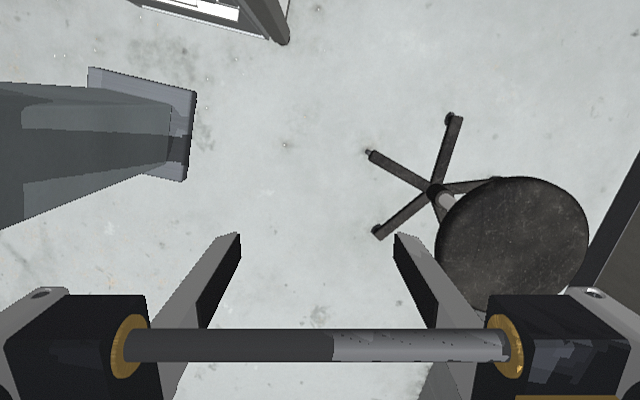

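The top view shows the plate near pixel (398,187) with its nut end up (away from the robot). The bay is near (240,215) with its hood up, and the bystanders stand at (315,172), (313,212) and (302,249). Next I enlarge these two areas to measure them.

```bash
python3 - <<'E'
from h import *
c=cap('top')
im=cv2.cvtColor(c['pixels'],cv2.COLOR_RGB2BGR)
cv2.imwrite('pics/a1.png',np.hstack([cv2.resize(im[145:225,360:440],None,fx=5,fy=5,interpolation=2),cv2.resize(im[150:270,200:280],None,fx=5,fy=5,interpolation=2)[:400]]))
cv2.imwrite('pics/a2.png',cv2.resize(im[150:270,200:280],None,fx=5,fy=5,interpolation=2))
for u,v,z in[(398,187,.036),(240,215,.012),(315,172,.05),(313,212,.03),(302,249,.02)]:print(u,v,onz(c,u,v,z).round(3))
h=cv2.cvtColor(c['pixels'],cv2.COLOR_RGB2HSV)
m=cv2.inRange(h,(105,120,60),(125,255,255)); m[:190]=0;m[265:]=0;m[:,:200]=0;m[:,290:]=0
n,l,st,ce=cv2.connectedComponentsWithStats(m)
for i in range(1,n):
    if st[i][4]>10:
        y,x=np.where(l==i); v=cv2.fitLine(np.float32(np.c_[x,y]),2,0,.01,.01).ravel()
        a=v[:2]*40+v[2:];b=v[:2]*-40+v[2:]
        P=onz(c,*a,.02);Q=onz(c,*b,.02);d=P-Q if P[0]>Q[0] else Q-P
        print(st[i],onz(c,*v[2:],.02).round(4),np.degrees(np.arctan2(d[1],d[0])))
E
```

```text
398 187 [ 0.612 -0.225  0.036]
240 215 [0.544 0.193 0.012]
315 172 [ 0.651 -0.007  0.05 ]
313 212 [ 0.548 -0.001  0.03 ]
302 249 [0.453 0.029 0.02 ]
[256 196  12  54 109] [0.5228 0.1345 0.02  ] 11.352001059999846
[220 205  11  52 125] [0.5018 0.2308 0.02  ] 10.58879156308941
```

View pics/a1.png

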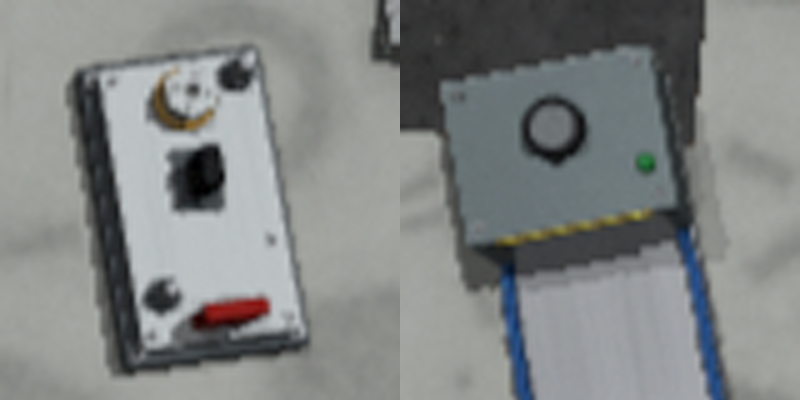

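View pics/a2.png

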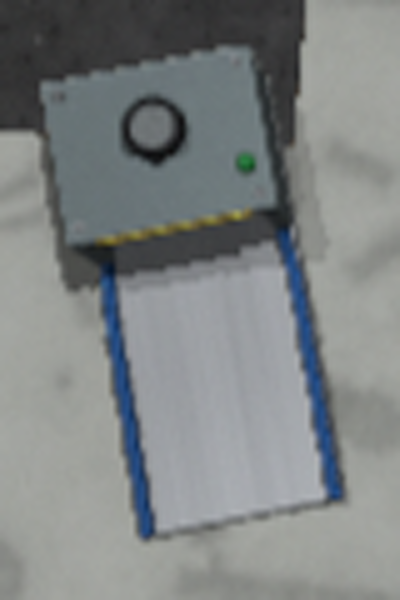

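```bash
python3 -m pendant '[{"slide":[3,2.8,1],"roll":0},{"slide":[4,3.6,0.5],"roll":0},{"slide":[4,3.6,0],"roll":0},{"slide":[4,3.6,0],"roll":0},{"slide":[4,3.6,0],"roll":0},{"slide":[4,3.6,0],"roll":0},{"slide":[4,3.6,0],"roll":-1},{"slide":[4,3.6,0],"roll":-1},{"slide":[4,3.6,0],"roll":-1},{"slide":[4,3.6,0],"roll":0},{"slide":[4,3.6,0],"roll":0},{"slide":[2,2,0],"roll":0},{"slide":[0,0,0],"roll":0},{"slide":[0,0,0],"roll":0}]' 9.4
python3 - <<'E'
from h import *
c=cap('wrist','w1.png');s=robot.read_state();print(s['eef_pos'],s['time'],np.round(s['eef_rot'],4))
E
```

```text
time: 1.95
eef_pos: [0.5994, -0.225, 0.2202]
eef_rot: [[-0.984, -0.001, 0.179], [-0.179, -0.0, -0.984], [0.001, -1.0, -0.0]]
contact_force: [0.3, 0.4, 0.5]
grip_width: 0.0943
[ 0.59924354 -0.22528695  0.2203256 ] 2.0 [[-9.840e-01 -4.000e-04  1.784e-01]
 [-1.784e-01 -1.000e-04 -9.840e-01]
 [ 4.000e-04 -1.000e+00 -0.000e+00]]
```

View pics/w1.png

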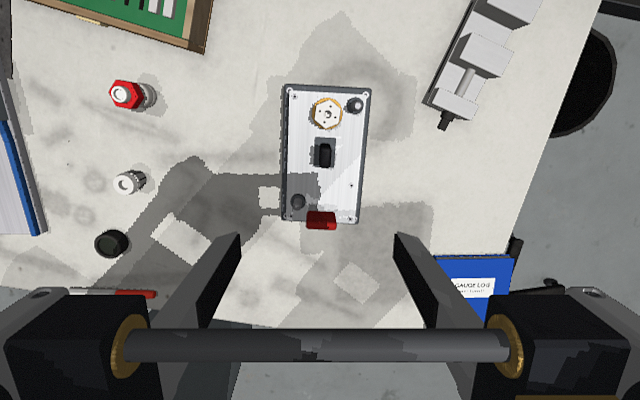

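The wrist view shows the plate at columns 283–371 and rows 86–226. The handle top is near (323,155), the tab near (321,220) and the collar near (327,114). I enlarge it to read the features.

```bash
python3 - <<'E'
import cv2
im=cv2.imread('pics/w1.png')[76:236,260:390]
cv2.imwrite('pics/w1z.png',cv2.resize(im,None,fx=3.7,fy=3.7,interpolation=2))
E
```

```text
(no output)
```

View pics/w1z.png

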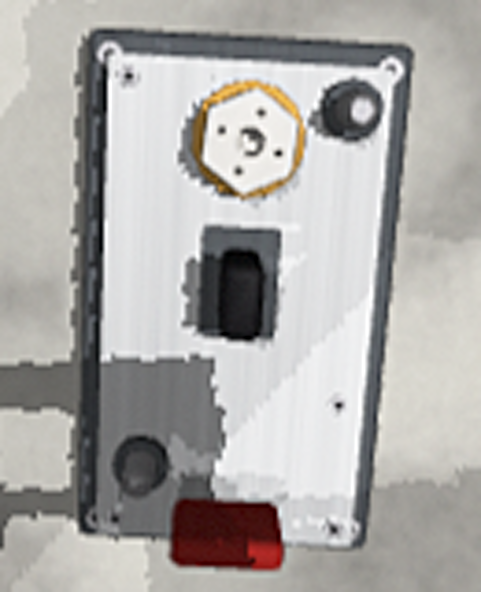

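```bash
python3 - <<'E'
from h import *
c=cap('wrist')
# shrink
def W(x,y,z): return onz(c,260+(x+.5)/3.7-.5,76+(y+.5)/3.7-.5,z)
TL,TR,BR,BL=[W(*p,.036) for p in((105,52),(397,60),(358,545),(91,530))]
for n,a,b in(('top',TL,TR),('bot',BL,BR)):print(n,np.linalg.norm(a-b),np.degrees(np.arctan2(*(a-b)[[1,0]]))-90)
for n,a,b in(('L',TL,BL),('R',TR,BR)):print(n,np.linalg.norm(a-b),np.degrees(np.arctan2(*(a-b)[[1,0]])))
ctr=(TL+TR+BR+BL)/4;print('ctr',ctr)
pin=W(363,108,.064);col=W(249,137,.044);hd=W(240,283,.076);tab=W(222,533,.076);b2=W(142,465,.044)
print(pin,col,hd,tab,b2)
d=col-hd;print('yaw nest-handle',np.degrees(np.arctan2(d[1],d[0])),np.linalg.norm(d[:2]))
d=col-tab;print('yaw nest-tab',np.degrees(np.arctan2(d[1],d[0])),np.linalg.norm(d[:2]))
y=np.radians(9);R=np.array([[np.cos(y),-np.sin(y)],[np.sin(y),np.cos(y)]])
for n,p,l in(('pin',pin,(60,-30)),('col',col,(50,0)),('hd',hd,(7,0)),('tab',tab,(-68,0)),('ctr',ctr,(-3,0)),('b2',b2,(-52,28))):print(n,p[:2]-R@np.array(l)/1000)
E
```

```text
top 0.08576982104578369 8.792563278235889
bot 0.08845005272886063 6.848748882983912
L 0.14963824595442266 7.018789333382215
R 0.15257986241849703 8.040592942750727
ctr [ 0.62087878 -0.22889985  0.036     ]
[ 0.68692831 -0.25100518  0.064     ] [ 0.67329686 -0.22239809  0.044     ] [ 0.63541584 -0.22610305  0.076     ] [ 0.56217961 -0.23453777  0.076     ] [ 0.56844353 -0.20785777  0.044     ]
yaw nest-handle 5.586066528308338 0.038061771237270996
yaw nest-tab 6.234902535391193 0.11177842054319334
pin [ 0.62297398 -0.23076059]
col [ 0.62391245 -0.23021981]
hd [ 0.62850202 -0.22719809]
tab [ 0.62934242 -0.22390023]
ctr [ 0.62384185 -0.22843055]
b2 [ 0.62418348 -0.22737845]
```

```bash
python3 -m pendant '[{"slide":[1.5,0,-2],"roll":-1.5},{"slide":[1.6,-0.2,-2.5],"roll":-1.5},{"slide":[0,0,-1.5],"roll":0},{"slide":[0,0,0],"roll":0},{"slide":[0,0,0],"roll":0}]'
python3 - <<'E'
from h import *
c=cap('wrist','w2.png');s=robot.read_state();print(s['eef_pos'],s['time'],np.round(s['eef_rot'],4))
t=cap('top','t2.png')
a=cv2.imread('pics/w2.png')[60:310,230:430]
cv2.imwrite('pics/w2z.png',cv2.resize(a,None,fx=2.4,fy=2.4,interpolation=2))
E
```

```text
time: 2.68
eef_pos: [0.6309, -0.227, 0.1616]
eef_rot: [[-0.992, 0.001, 0.127], [-0.127, -0.001, -0.992], [-0.001, -1.0, 0.001]]
contact_force: [0.8, -0.4, 1.0]
grip_width: 0.0942
[ 0.63116135 -0.226953    0.1619029 ] 2.725 [[-0.9918  0.0017  0.1276]
 [-0.1276 -0.001  -0.9918]
 [-0.0016 -1.      0.0012]]
```

View pics/w2.png

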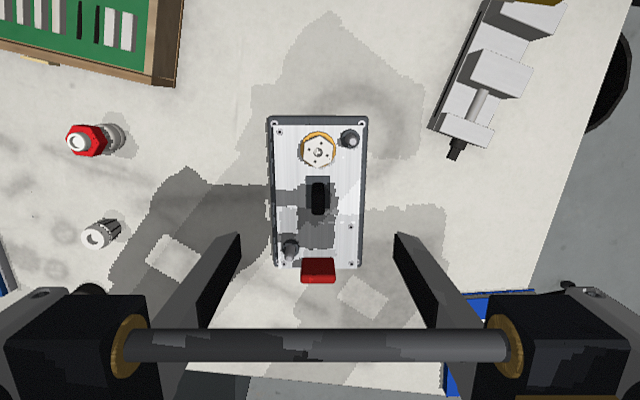

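View pics/w2z.png

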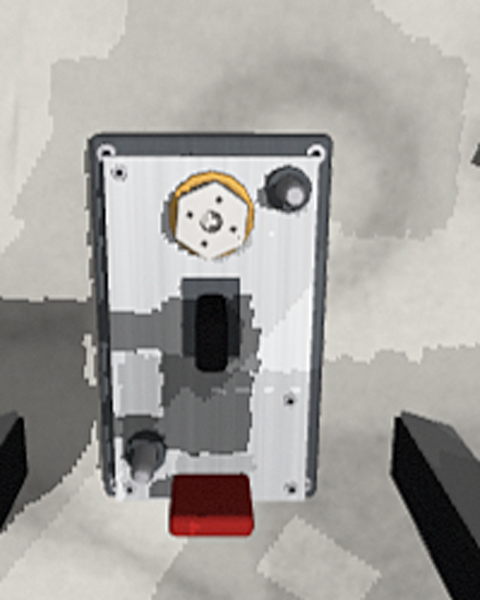

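```bash
python3 - <<'E'
from h import *
c=cap('wrist')
def W(x,y,z): return onz(c,230+(x+.5)/2.4-.5,60+(y+.5)/2.4-.5,z)
TL,TR,BR,BL=[W(*p,.036) for p in((101,155),(323,155),(312,499),(110,497))]
for a,b in((TL,TR),(BL,BR)):print(np.linalg.norm(a-b),np.degrees(np.arctan2(*(a-b)[[1,0]]))-90)
for a,b in((TL,BL),(TR,BR)):print(np.linalg.norm(a-b),np.degrees(np.arctan2(*(a-b)[[1,0]])))
y=np.radians(7.3);R=np.array([[np.cos(y),-np.sin(y)],[np.sin(y),np.cos(y)]])
for n,p,l in(('pin',W(293,195,.064),(60,-30)),('col',W(211,217,.044),(50,0)),('hd',W(211,372,.076),(-4,0)),('hdt',W(211,293,.036+.004),(18,0)),('tab-',W(211,518,.076),(-73,0)),('ctr',(TL+TR+BR+BL)/4,(-3,0))):print(n,p.round(4),(p[:2]-R@np.array(l)/1000).round(4))
print(onz(c,317.5,330,.16))
E
```

```text
0.086943040778193 7.32720821959451
0.09049901803763417 6.65561801172737
0.14947086846180035 6.556999149590666
0.15052600325397905 7.91360177144866
pin [ 0.687  -0.2499  0.064 ] [ 0.6236 -0.2277]
col [ 0.6725 -0.222   0.044 ] [ 0.6229 -0.2283]
hd [ 0.6202 -0.2286  0.076 ] [ 0.6242 -0.2281]
hdt [ 0.6413 -0.226   0.04  ] [ 0.6234 -0.2283]
tab- [ 0.5599 -0.2364  0.076 ] [ 0.6323 -0.2271]
ctr [ 0.6211 -0.2289  0.036 ] [ 0.6241 -0.2285]
[ 0.56710411 -0.23505163  0.16      ]
```

The origin estimates agree to about 1 mm, at (0.624, -0.228) with yaw about 7.2°. The tab edge is the one outlier, because it had the wrong face. The TCP is already over the handle, so I go down and close with little sideways push.

```bash
python3 -m pendant '[{"slide":[0,0,-3],"roll":0},{"slide":[0,0,-3],"roll":0},{"slide":[0,0,-2.5],"roll":0},{"slide":[0,0,-2],"roll":0},{"slide":[-0.05,0,-1],"roll":0},{"slide":[0,0,0],"roll":0},{"slide":[0,0,0],"roll":0}]' 5
python3 - <<'E'
from h import *
c=cap('wrist','w3.png');print(robot.read_state()['eef_pos'])
E
```

```text
time: 3.7
eef_pos: [0.6313, -0.2269, 0.0467]
eef_rot: [[-0.992, 0.002, 0.128], [-0.128, -0.001, -0.992], [-0.002, -1.0, 0.001]]
contact_force: [0.4, 0.6, 0.7]
grip_width: 0.0499
[ 0.63127402 -0.22691539  0.0467723 ]
```

View pics/w3.png

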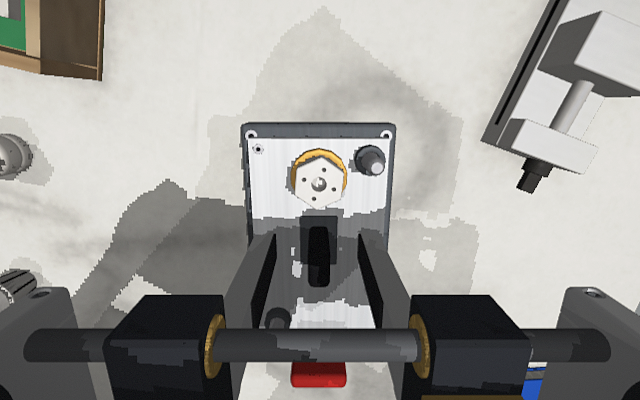

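The open fingers straddle the handle symmetrically: the handle is at column 319 and the fingers at 258/372. I close now.

```bash
python3 -m pendant '[{"slide":[0,0,0],"roll":0},{"slide":[0,0,0],"roll":0},{"slide":[0,0,0],"roll":0},{"slide":[0,0,0],"roll":0},{"slide":[0,0,0],"roll":0},{"slide":[0,0,0],"roll":0}]' 1.5 20;  python3 -m pendant '[{"slide":[0,0,0],"roll":0},{"slide":[0,0,0],"roll":0},{"slide":[0,0,0],"roll":0},{"slide":[0,0,0],"roll":0}]' 0.5 45
```

```text
time: 4.5
eef_pos: [0.6304, -0.2265, 0.0454]
eef_rot: [[-0.992, -0.0, 0.128], [-0.128, 0.0, -0.992], [0.0, -1.0, -0.0]]
contact_force: [-0.4, -0.7, 0.1]
grip_width: 0.0156
time: 5.0
eef_pos: [0.6306, -0.2273, 0.0454]
eef_rot: [[-0.992, 0.0, 0.128], [-0.128, -0.001, -0.992], [-0.0, -1.0, 0.001]]
contact_force: [1.5, -4.9, -2.8]
grip_width: 0.0117
```

```bash
python3 -m pendant '[{"slide":[0,-0.05,0.1],"roll":0},{"slide":[0,0,0.2],"roll":0},{"slide":[0,0,0.3],"roll":0},{"slide":[0,0,0],"roll":0}]'
```

```text
time: 5.5
eef_pos: [0.6303, -0.2274, 0.0502]
eef_rot: [[-0.992, 0.0, 0.128], [-0.128, -0.001, -0.992], [-0.0, -1.0, 0.001]]
contact_force: [3.8, -6.1, -7.8]
grip_width: 0.0121
```

```bash
python3 -m pendant '[{"slide":[0.03,-0.08,0.2],"roll":0},{"slide":[0,0,0.3],"roll":0},{"slide":[0,0,0],"roll":0}]'
python3 - <<'E'
from h import *
cap('wrist','w4.png');cap('scene','s4.png')
im=cv2.imread('pics/s4.png')[130:220,310:440];cv2.imwrite('pics/s4z.png',cv2.resize(im,None,fx=5,fy=5,interpolation=2))
E
```

```text
time: 5.88
eef_pos: [0.6303, -0.2274, 0.0551]
eef_rot: [[-0.992, -0.001, 0.128], [-0.128, 0.001, -0.992], [0.001, -1.0, -0.001]]
contact_force: [2.7, -4.1, -8.8]
grip_width: 0.0117
```

View pics/w4.png

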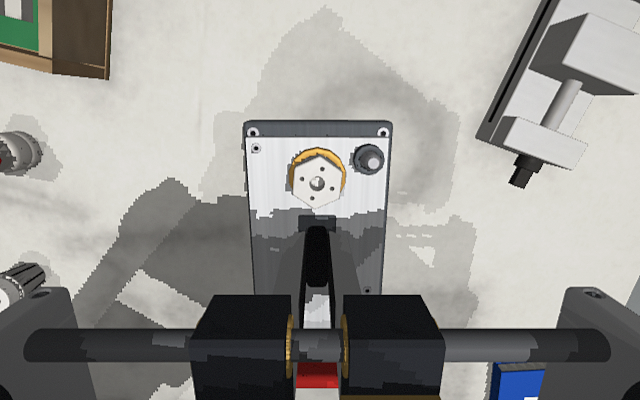

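View pics/s4z.png

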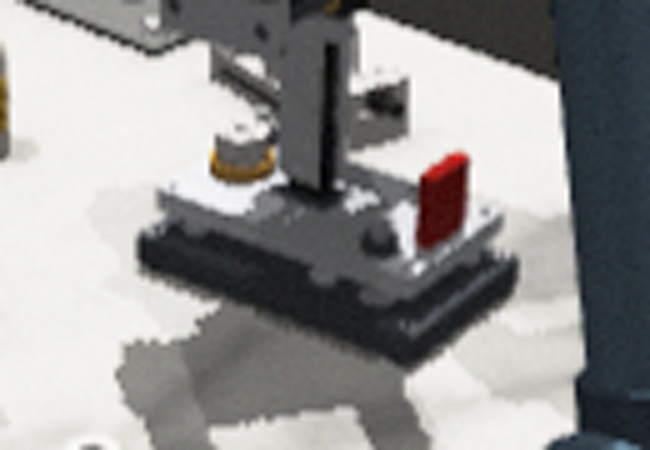

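The plate rises evenly off the base with the nut seated, so I keep lifting.

```bash
python3 -m pendant '[{"slide":[0.02,-0.03,0.4],"roll":0},{"slide":[0,0,0.5],"roll":0},{"slide":[0,0,0.5],"roll":0},{"slide":[0,0,0.5],"roll":0},{"slide":[0,0,0],"roll":0}]'
```

```text
time: 6.6
eef_pos: [0.631, -0.2278, 0.0761]
eef_rot: [[-0.992, 0.0, 0.128], [-0.128, 0.0, -0.992], [-0.0, -1.0, -0.0]]
contact_force: [-1.2, 0.2, -6.5]
grip_width: 0.0118
```

```bash
python3 -m pendant '[{"slide":[0,0,0.6],"roll":0},{"slide":[0,0,0.8],"roll":0},{"slide":[0,0,0.8],"roll":0},{"slide":[0,0,0.8],"roll":0},{"slide":[0,0,0.8],"roll":0},{"slide":[0,0,1],"roll":0},{"slide":[0,0,1],"roll":0},{"slide":[0,0,1],"roll":0},{"slide":[0,0,0],"roll":0},{"slide":[0,0,0],"roll":0}]'
python3 - <<'E'
from h import *
cap('wrist','w5.png');cap('scene','s5.png');cap('top','t5.png')
im=cv2.imread('pics/s5.png')[110:220,300:430];cv2.imwrite('pics/s5z.png',cv2.resize(im,None,fx=5,fy=5,interpolation=2))
E
```

```text
time: 7.85
eef_pos: [0.6307, -0.2279, 0.1431]
eef_rot: [[-0.992, -0.001, 0.128], [-0.128, 0.0, -0.992], [0.001, -1.0, -0.0]]
contact_force: [-0.3, 0.6, -6.6]
grip_width: 0.0116
```

View pics/s5z.png

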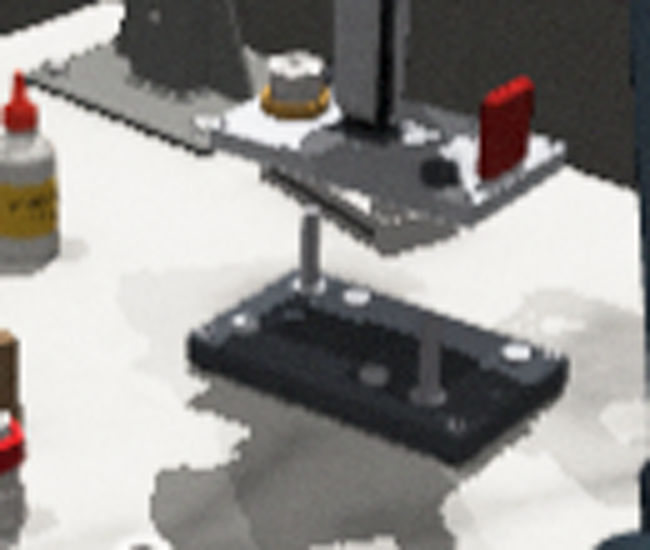

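View pics/w5.png

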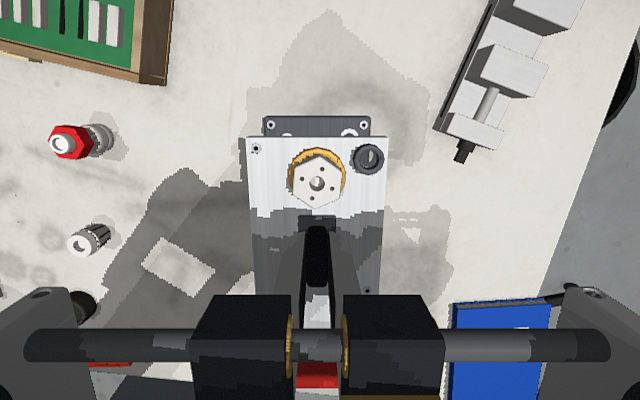

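Step 1 is met: the plate is level, clear of both pins, and the nut is in its nest. Now I measure the bay in the top and scene views.

```bash
python3 - <<'E'
from h import *
c=cap('scene');t=cap('top','t6.png')
im=cv2.cvtColor(c['pixels'],cv2.COLOR_RGB2BGR)[200:320,175:325]
cv2.imwrite('pics/s6z.png',cv2.resize(im,None,fx=5,fy=5,interpolation=2))
im=cv2.cvtColor(t['pixels'],cv2.COLOR_RGB2BGR)[150:265,200:280]
cv2.imwrite('pics/t6z.png',cv2.resize(im,None,fx=5,fy=5,interpolation=2))
E
```

```text
(no output)
```

View pics/s6z.png

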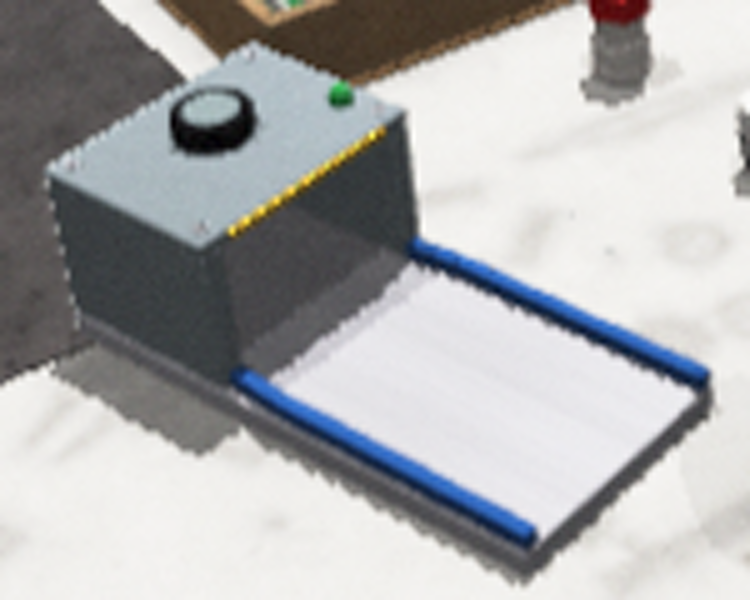

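View pics/t6z.png

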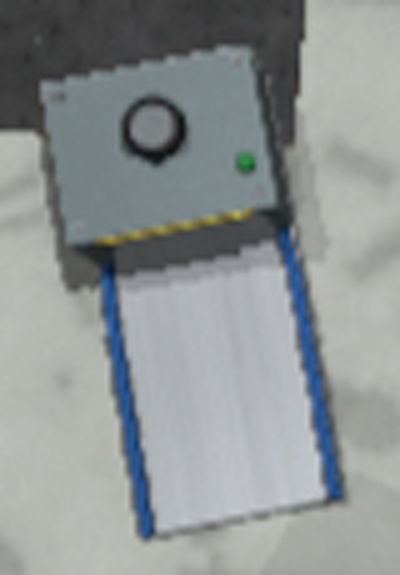

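```bash
python3 - <<'E'
from h import *
c=cap('scene');t=cap('top')
S=lambda x,y,z:onz(c,175+(x+.5)/5-.5,200+(y+.5)/5-.5,z)
T=lambda x,y,z:onz(t,200+(x+.5)/5-.5,150+(y+.5)/5-.5,z)
def rep(n,F,pts):
    y=np.radians(11);R=np.array([[np.cos(y),np.sin(y)],[-np.sin(y),np.cos(y)]])
    P=[F(*p) for p in pts]
    for k,p in zip(('endL','endR','hFL','hFR','hBL','hBR'),P):print(n,k,p.round(4),"bay-ax",(R@p[:2]).round(4))
    # left/right rail line yaw, hood yaw
    for a,b in((2,4),(3,5),(0,1),(2,3),(4,5)):
        d=P[b]-P[a];print(a,b,np.linalg.norm(d[:2]).round(4),np.degrees(np.arctan2(d[1],d[0])).round(1))
rep('T',T,[(148,537,.018),(338,499,.018),(70,247,.08),(287,208,.08),(42,86,.08),(250,46,.08)])
rep('S',S,[(530,545,.018),(707,382,.018),(203,248,.08),(407,115,.08),(50,168,.08),(253,43,.08)])
a,b=S(237,372,.02),S(530,538,.02);d=a-b;print('railL',np.degrees(np.arctan2(d[1],d[0])),np.linalg.norm(d))
a,b=S(418,243,.02),S(707,376,.02);d=a-b;print('railR',np.degrees(np.arctan2(d[1],d[0])),np.linalg.norm(d))
E
```

```text
T endL [0.4339 0.2181 0.018 ] bay-ax [0.4675 0.1313]
T endR [0.4527 0.1196 0.018 ] bay-ax [0.4672 0.031 ]
T hFL [0.5767 0.2486 0.08  ] bay-ax [0.6135 0.134 ]
T hFR [0.5957 0.14   0.08  ] bay-ax [0.6115 0.0238]
T hBL [0.6598 0.2654 0.08  ] bay-ax [0.6983 0.1347]
T hBR [0.6799 0.1601 0.08  ] bay-ax [0.698  0.0274]
2 4 0.0848 11.5
3 5 0.0866 13.4
0 1 0.1003 -79.2
2 3 0.1102 -80.0
4 5 0.1073 -79.2
S endL [0.4283 0.2224 0.018 ] bay-ax [0.4629 0.1365]
S endR [0.4481 0.1236 0.018 ] bay-ax [0.4634 0.0359]
S hFL [0.5727 0.25   0.08  ] bay-ax [0.6099 0.1362]
S hFR [0.5901 0.1485 0.08  ] bay-ax [0.6076 0.0332]
S hBL [0.6557 0.2644 0.08  ] bay-ax [0.6941 0.1345]
S hBR [0.6766 0.1621 0.08  ] bay-ax [0.6951 0.03  ]
2 4 0.0843 9.9
3 5 0.0876 9.0
0 1 0.1007 -78.7
2 3 0.103 -80.3
4 5 0.1044 -78.5
railL 9.448823992090995 0.1453863099407582
railR 11.236651855777195 0.14312258023412686
```

The top and scene views put the bay yaw at about 11° but differ by about 4 mm in position. I'll hover in front of the bay and refine this with the wrist camera.

```bash
python3 -m pendant '[{"slide":[-0.3,0.5,0.2],"roll":0},{"slide":[-0.8,1.3,0],"roll":0},{"slide":[-1.3,2.2,0],"roll":0.2},{"slide":[-1.8,3.1,0],"roll":0.3},{"slide":[-2,3.5,0],"roll":0.4},{"slide":[-2,3.5,0],"roll":0.4},{"slide":[-2,3.5,0],"roll":0.4},{"slide":[-2,3.5,0],"roll":0.4},{"slide":[-2,3.5,0],"roll":0.4},{"slide":[-2,3.5,0],"roll":0.4},{"slide":[-2,3.5,0],"roll":0.4},{"slide":[-1.8,3.1,0],"roll":0.4},{"slide":[-1.3,2,0],"roll":0},{"slide":[-0.8,1.3,0],"roll":0},{"slide":[-0.4,0.6,0],"roll":0},{"slide":[0,0,0],"roll":0},{"slide":[0,0,0],"roll":0}]'
python3 - <<'E'
from h import *
c=cap('wrist','w7.png');cap('scene','s7.png');print(robot.read_state()['eef_pos'])
E
```

```text
time: 10.32
eef_pos: [0.4064, 0.1575, 0.1455]
eef_rot: [[-0.982, 0.0, 0.191], [-0.191, -0.0, -0.982], [-0.0, -1.0, 0.0]]
contact_force: [-0.1, -0.5, -5.8]
grip_width: 0.0118
[0.4063331  0.1574418  0.14547384]
```

View pics/w7.png

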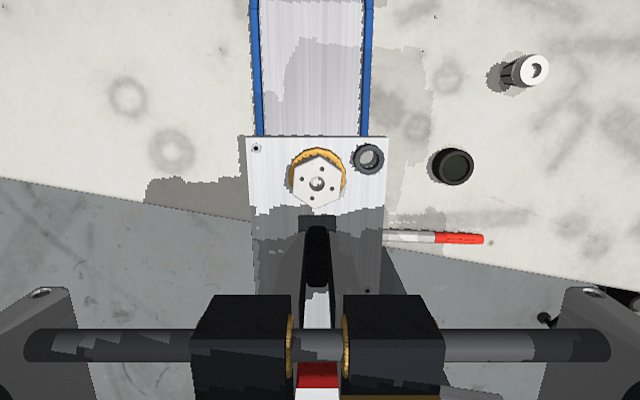

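View pics/s7.png

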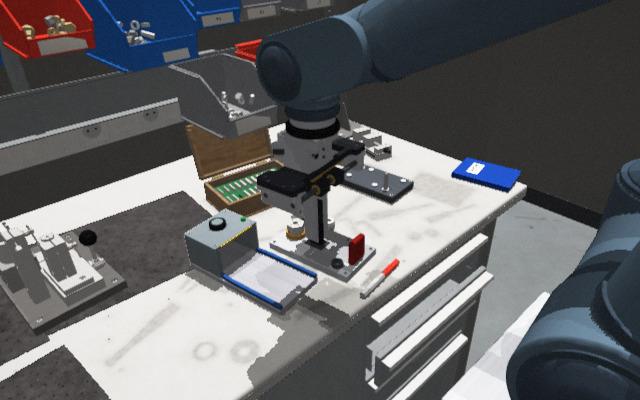

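The wrist view shows the rails at columns about 254 and 369, rows 0–136, with the plate's front edge at row 137. I fit the rail edges.

```bash
cat > rails.py <<'E'
from h import *
c=cap('wrist')
h=cv2.cvtColor(c['pixels'],cv2.COLOR_RGB2HSV)
m=cv2.inRange(h,(105,120,60),(125,255,255))
m[int(__import__('sys').argv[1]):]=0; m[:,:200]=0;m[:,420:]=0
n,l,st,ce=cv2.connectedComponentsWithStats(m)
L=[]
for i in range(1,n):
    if st[i][4]<150: continue
    rows=range(st[i][1]+3,st[i][1]+st[i][3]-3)
    e0=[];e1=[]
    for r in rows:
        x=np.where(l[r]==i)[0]
        if len(x): e0.append((x[0]-.5,r));e1.append((x[-1]+.5,r))
    for nm,e in(('left',e0),('right',e1)):
        e=np.float32(e); k=np.polyfit(e[:,1],e[:,0],1)
        r0,r1=rows[0],rows[-1]
        A=onz(c,np.polyval(k,r0),r0,.02);B=onz(c,np.polyval(k,r1),r1,.02);d=A-B
        a=np.degrees(np.arctan2(d[1],d[0]));y=np.radians(11);yh=np.array([-np.sin(y),np.cos(y)])
        print(st[i].tolist(),nm,'yaw',a.round(2),A.round(4),B.round(4),'ybay@11',(A[:2]@yh).round(4),(B[:2]@yh).round(4))
s=robot.read_state();R=np.array(s['eef_rot']);print('tool yaw',np.degrees(np.arctan2(-R[1,0],-R[0,0])),s['eef_pos'],'tcp ybay',s['eef_pos'][:2]@yh)
E
python3 rails.py 134
```

```text
[250, 0, 14, 134, 1101] left yaw 10.93 [0.557  0.2459 0.02  ] [0.4534 0.2259 0.02  ] ybay@11 0.1351 0.1352
[250, 0, 14, 134, 1101] right yaw 10.91 [0.5584 0.2386 0.02  ] [0.4548 0.2187 0.02  ] ybay@11 0.1277 0.1279
[361, 0, 12, 134, 1004] left yaw 11.05 [0.5758 0.1492 0.02  ] [0.4722 0.1289 0.02  ] ybay@11 0.0366 0.0365
[361, 0, 12, 134, 1004] right yaw 11.09 [0.5771 0.1426 0.02  ] [0.4735 0.1223 0.02  ] ybay@11 0.0299 0.0297
tool yaw 10.983302449439025 [0.40628827 0.15748194 0.14544727] tcp ybay 0.07706509119945533
```

```bash
python3 - <<'E'
from h import *
c=cap('wrist')
y=np.radians(11);yh=np.array([-np.sin(y),np.cos(y)]);xh=np.array([yh[1],-yh[0]])
g=cv2.cvtColor(c['pixels'],cv2.COLOR_RGB2GRAY).astype(float)
for r in(145,152,170,190): print(r,[int(v) for v in g[r,238:252]],[int(v) for v in g[r,380:392]])
for z in(.134,):
  for p in((246,138),(386,138),(317.5,172),(316,184)):
    q=onz(c,*p,z);print(p,q.round(4),'x',(q[:2]@xh).round(4),'y',(q[:2]@yh).round(4))
E
```

```text
145 [152, 124, 130, 132, 130, 129, 124, 143, 234, 232, 226, 226, 228, 226] [229, 228, 229, 230, 230, 232, 233, 237, 219, 206, 204, 205]
152 [243, 154, 126, 129, 129, 130, 129, 116, 206, 233, 227, 225, 225, 231] [100, 87, 111, 209, 236, 233, 234, 231, 207, 200, 200, 201]
170 [237, 147, 123, 131, 131, 131, 130, 128, 117, 191, 233, 227, 224, 221] [236, 233, 229, 228, 230, 232, 228, 209, 204, 204, 207, 207]
190 [127, 127, 130, 129, 130, 127, 130, 131, 128, 122, 159, 232, 229, 222] [226, 226, 227, 231, 233, 218, 201, 201, 203, 203, 203, 205]
(246, 138) [0.4609 0.2117 0.134 ] x 0.4928 y 0.1198
(386, 138) [0.4768 0.1299 0.134 ] x 0.4928 y 0.0365
(317.5, 172) [0.4488 0.1659 0.134 ] x 0.4722 y 0.0773
(316, 184) [0.4411 0.1654 0.134 ] x 0.4646 y 0.0782
```

```bash
python3 -m pendant '[{"slide":[0.5,0.12,0],"roll":0},{"slide":[1.2,0.29,0],"roll":0},{"slide":[2,0.48,0],"roll":0},{"slide":[2.2,0.53,0],"roll":0},{"slide":[2,0.48,-0.5],"roll":0},{"slide":[1.1,0.28,-1],"roll":0},{"slide":[0.5,0.12,-1.5],"roll":0},{"slide":[0,0,-2],"roll":0},{"slide":[0,0,-1.8],"roll":0},{"slide":[0,0,-1.2],"roll":0},{"slide":[0,0,-0.7],"roll":0},{"slide":[0,0,0],"roll":0},{"slide":[0,0,0],"roll":0}]'
python3 - <<'E'
from h import *
c=cap('wrist','w8.png');cap('scene','s8.png')
im=cv2.imread('pics/s8.png')[200:320,175:335];cv2.imwrite('pics/s8z.png',cv2.resize(im,None,fx=5,fy=5,interpolation=2))
E
```

```text
time: 12.15
eef_pos: [0.5016, 0.181, 0.0592]
eef_rot: [[-0.981, 0.001, 0.192], [-0.192, 0.0, -0.981], [-0.001, -1.0, 0.0]]
contact_force: [0.2, 0.4, -5.1]
grip_width: 0.0116
```

View pics/w8.png

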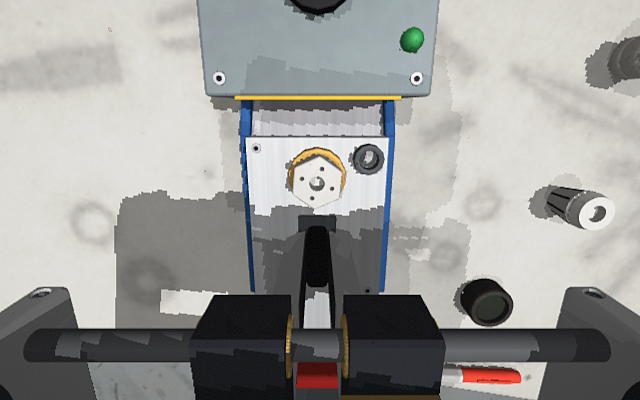

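View pics/s8z.png

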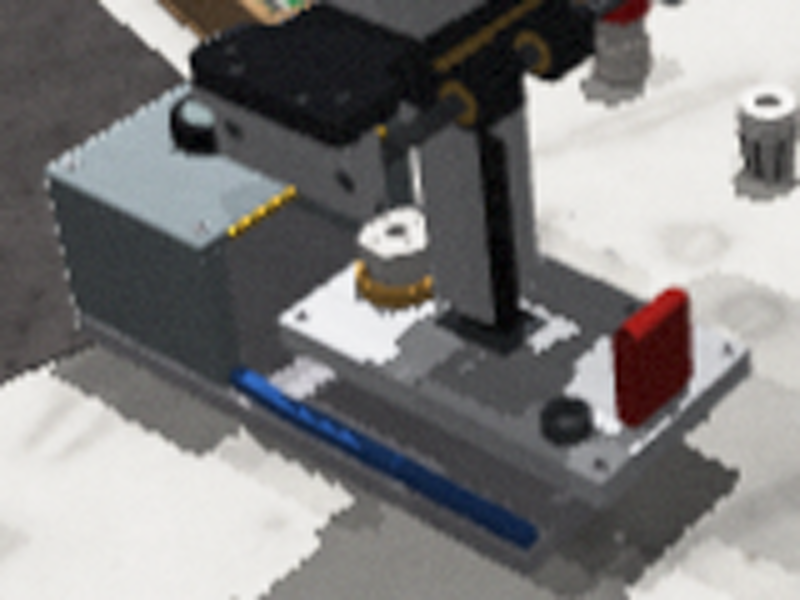

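```bash
python3 rails.py 200; python3 - <<'E'
from h import *
c=cap('wrist')
y=np.radians(11);yh=np.array([-np.sin(y),np.cos(y)]);xh=np.array([yh[1],-yh[0]])
for n,p,z in(('plateL',(246.,138),.050),('plateR',(389,138),.050),('hoodFL',(205.5,97),.08),('hoodFR',(433,94),.08),('stripe',(318,99),.08)):
    q=onz(c,*p,z);print(n,q.round(4),'x',(q[:2]@xh).round(4),'y',(q[:2]@yh).round(4))
g=cv2.cvtColor(c['pixels'],cv2.COLOR_RGB2GRAY)
print(g[142,236:256],g[142,376:400])
s=robot.read_state();p=np.array(s['eef_pos'][:2]);print(p@xh,p@yh)
E
```

```text
[240, 100, 12, 100, 659] left yaw 9.58 [0.574  0.2479 0.02  ] [0.5108 0.2373 0.02  ] ybay@11 0.1339 0.1355
[240, 100, 12, 100, 659] right yaw 4.93 [0.5754 0.2411 0.02  ] [0.5112 0.2355 0.02  ] ybay@11 0.1268 0.1337
[384, 100, 11, 100, 685] left yaw 16.34 [0.5924 0.1537 0.02  ] [0.5307 0.1356 0.02  ] ybay@11 0.0378 0.0318
[384, 100, 11, 100, 685] right yaw 12.58 [0.5937 0.147  0.02  ] [0.5312 0.133  0.02  ] ybay@11 0.031 0.0293
tool yaw 11.036888440172389 [0.50147389 0.18099437 0.05913687] tcp ybay 0.08198326701591929
plateL [0.5564 0.2348 0.05  ] x 0.5909 y 0.1243
plateR [0.5725 0.1522 0.05  ] x 0.591 y 0.0402
hoodFL [0.5763 0.2504 0.08  ] x 0.6134 y 0.1359
hoodFR [0.5984 0.1442 0.08  ] x 0.6149 y 0.0273
stripe [0.5857 0.1975 0.08  ] x 0.6126 y 0.0821
[189 188 195 212 112  76  91  95  40 130 241 235 228 226 228 231 237 235
 237 216] [234 234 235 233 231 230 230 231 232 232 235 247 179  99  89  96  95  87
  97 204 211 208 207 208]
0.5266939881198239 0.0819846002268107
```

The plate is centred to better than 1 mm (0.0823 against 0.0823), yaw is 11.0°, and it sits about 21 mm short of the roof. I lower it slowly.

```bash
python3 -m pendant '[{"slide":[0,0,-0.6],"roll":0},{"slide":[0,0,-0.6],"roll":0},{"slide":[0,0,-0.5],"roll":0},{"slide":[0,0,-0.3],"roll":0},{"slide":[0,0,-0.2],"roll":0},{"slide":[0,0,-0.1],"roll":0},{"slide":[0,0,-0.1],"roll":0},{"slide":[0,0,0],"roll":0}]'
```

```text
time: 13.35
eef_pos: [0.501, 0.1809, 0.0345]
eef_rot: [[-0.982, 0.0, 0.191], [-0.191, 0.0, -0.982], [-0.0, -1.0, -0.0]]
contact_force: [0.2, -0.0, -5.6]
grip_width: 0.0118
```

```bash
python3 -m pendant '[{"slide":[0,0,-0.05],"roll":0},{"slide":[0,0,-0.05],"roll":0},{"slide":[0,0,0],"roll":0}]';python3 -m pendant '[{"slide":[0,0,-0.05],"roll":0},{"slide":[0,0,0],"roll":0}]'
```

```text
time: 13.72
eef_pos: [0.501, 0.1809, 0.0335]
eef_rot: [[-0.981, 0.0, 0.191], [-0.191, 0.0, -0.981], [-0.0, -1.0, -0.0]]
contact_force: [0.4, -0.2, -6.7]
grip_width: 0.0123
time: 13.98
eef_pos: [0.501, 0.1809, 0.0334]
eef_rot: [[-0.981, -0.0, 0.192], [-0.192, -0.0, -0.981], [0.0, -1.0, 0.0]]
contact_force: [-3.2, -0.1, 0.4]
grip_width: 0.0116
```

```bash
python3 -m pendant '[{"slide":[0,0,-0.03],"roll":0},{"slide":[0,0,0],"roll":0}]'; python3 -m pendant '[{"slide":[0,0,0],"roll":0},{"slide":[0,0,0],"roll":0},{"slide":[0,0,0],"roll":0},{"slide":[0,0,0],"roll":0},{"slide":[0,0,0],"roll":0},{"slide":[0,0,0],"roll":0}]' 4.5
python3 - <<'E'
from h import *
c=cap('wrist','w9.png');cap('scene','s9.png')
im=cv2.imread('pics/s9.png')[200:320,175:335];cv2.imwrite('pics/s9z.png',cv2.resize(im,None,fx=5,fy=5,interpolation=2))
E
```

```text
time: 14.22
eef_pos: [0.501, 0.1809, 0.0334]
eef_rot: [[-0.981, -0.0, 0.192], [-0.192, -0.0, -0.981], [0.0, -1.0, 0.0]]
contact_force: [-5.8, -1.2, 4.4]
grip_width: 0.0119
time: 14.98
eef_pos: [0.501, 0.1809, 0.0326]
eef_rot: [[-0.982, 0.0, 0.191], [-0.191, 0.0, -0.982], [-0.0, -1.0, -0.0]]
contact_force: [0.1, -0.3, -0.3]
grip_width: 0.0453
```

View pics/w9.png

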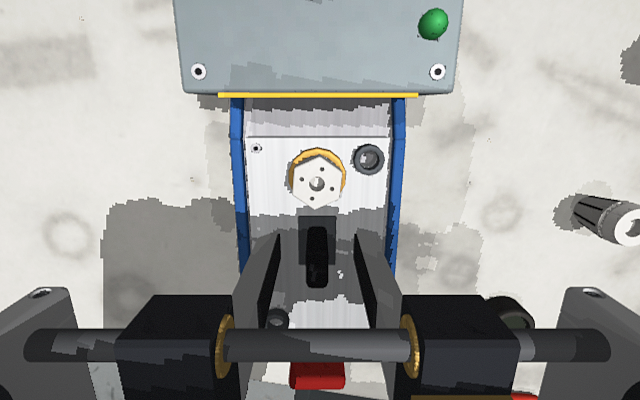

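View pics/s9z.png

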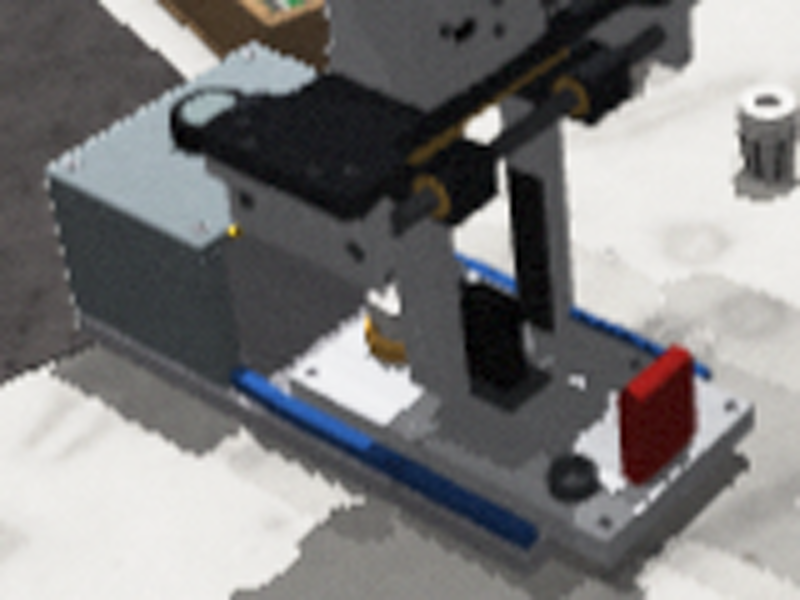

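The plate lies flat and free between the rails, with the nut seated. I retreat upward and check the joints before the 90° turn.

```bash
python3 -m pendant '[{"slide":[0,0,0.5],"roll":0},{"slide":[0,0,1.5],"roll":0},{"slide":[0,0,2.5],"roll":0},{"slide":[0,0,3],"roll":0},{"slide":[0,0,2.5],"roll":0},{"slide":[0,0,0],"roll":0}]'; python3 -c "
from h import *
print(np.round(robot.read_state()['joint_positions'],3))"
```

```text
time: 15.82
eef_pos: [0.5029, 0.1813, 0.1359]
eef_rot: [[-0.981, 0.006, 0.192], [-0.192, 0.001, -0.981], [-0.006, -1.0, 0.0]]
contact_force: [-0.3, 0.3, -0.2]
grip_width: 0.0451
[0.134 0.047 1.913 0.    1.176 1.512]
```

```bash
python3 -m pendant '[{"slide":[-0.4,-0.1,0],"roll":10},{"slide":[-0.8,-0.1,0],"roll":10},{"slide":[-1,-0.2,0],"roll":10},{"slide":[-1,-0.2,0],"roll":10},{"slide":[-1,-0.2,0],"roll":10},{"slide":[-1,-0.2,0],"roll":10},{"slide":[-1,-0.2,0],"roll":10},{"slide":[-0.8,-0.1,0],"roll":10},{"slide":[-0.4,-0.1,0],"roll":10},{"slide":[0,0,0],"roll":0},{"slide":[0,0,0],"roll":0}]' 4.5
python3 - <<'E'
from h import *
c=cap('wrist','w10.png');s=robot.read_state();print(s['eef_pos'],np.round(s['joint_positions'],3))
y=np.radians(11);yh=np.array([-np.sin(y),np.cos(y)]);xh=np.array([yh[1],-yh[0]])
R=np.array(s['eef_rot']);print('z axis yaw',np.degrees(np.arctan2(R[1,2],R[0,2])))
h=cv2.cvtColor(c['pixels'],cv2.COLOR_RGB2HSV)
m=cv2.inRange(h,(0,150,60),(6,255,255))|cv2.inRange(h,(174,150,60),(180,255,255))
n,l,st,ce=cv2.connectedComponentsWithStats(m)
for i in range(1,n):
    if st[i][4]>200:print(st[i],ce[i])
E
```

```text
time: 17.2
eef_pos: [0.4268, 0.1669, 0.1323]
eef_rot: [[0.189, -0.001, 0.982], [-0.982, -0.0, 0.189], [-0.0, -1.0, -0.001]]
contact_force: [0.1, 0.7, -0.1]
grip_width: 0.0448
[0.42691819 0.16690423 0.1323497 ] [ 0.124 -0.135  2.095  0.     1.182 -0.066]
z axis yaw 10.924989017575339
[312 181  11  47 491] [316.92668024 204.37270876]
```

View pics/w10.png

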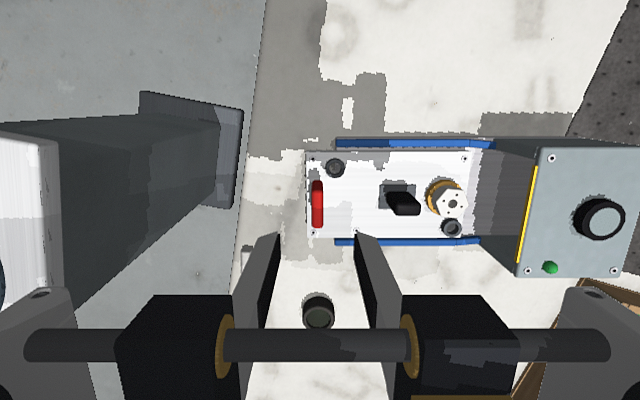

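The tab is at column 317, on the finger midline at about 317. I check its position along y, then go down.

```bash
python3 - <<'E'
from h import *
c=cap('wrist')
y=np.radians(11);yh=np.array([-np.sin(y),np.cos(y)]);xh=np.array([yh[1],-yh[0]])
for n,p,z in(('tabtop far(+y)',(317,183),.064),('tab near(-y) top',(317,227),.064),('plTL',(306,151),.024),('plBL',(306,239),.024),('hood edge',(527,210),.08),('plateR',(470,152),.024),('plateR2',(478,238),.024)):
    q=onz(c,*p,z);print(n,q.round(4),'x',(q[:2]@xh).round(4),'y',(q[:2]@yh).round(4))
s=robot.read_state();p=np.array(s['eef_pos'][:2]);print(p@xh,p@yh)
E
```

```text
tabtop far(+y) [0.4227 0.1894 0.064 ] x 0.451 y 0.1053
tab near(-y) top [0.4299 0.1521 0.064 ] x 0.451 y 0.0673
plTL [0.4091 0.2071 0.024 ] x 0.4411 y 0.1252
plBL [0.4247 0.1218 0.024 ] x 0.4401 y 0.0385
hood edge [0.585  0.2031 0.08  ] x 0.613 y 0.0877
plateR [0.5553 0.2344 0.024 ] x 0.5898 y 0.1241
plateR2 [0.5906 0.155  0.024 ] x 0.6093 y 0.0394
0.4509907249489548 0.08236822630017382
```

```bash
python3 -m pendant '[{"slide":[0,0,-1.5],"roll":0},{"slide":[0,0,-2.5],"roll":0},{"slide":[0,0,-2.5],"roll":0},{"slide":[0,0,-2],"roll":0},{"slide":[0,0,-1],"roll":0},{"slide":[0,0,-0.1],"roll":0},{"slide":[0,0,0],"roll":0}]' 4.5
python3 -m pendant '[{"slide":[0,0,0],"roll":0},{"slide":[0,0,0],"roll":0},{"slide":[0,0,0],"roll":0},{"slide":[0,0,0],"roll":0},{"slide":[0,0,0],"roll":0},{"slide":[0,0,0],"roll":0}]' 1.3 10
python3 - <<'E'
from h import *
c=cap('wrist','w11.png')
E
```

```text
time: 18.18
eef_pos: [0.4275, 0.167, 0.0371]
eef_rot: [[0.191, 0.001, 0.982], [-0.982, 0.0, 0.191], [0.0, -1.0, 0.001]]
contact_force: [-0.3, -1.4, 0.5]
grip_width: 0.0451
time: 18.92
eef_pos: [0.427, 0.1669, 0.0367]
eef_rot: [[0.191, 0.0, 0.981], [-0.981, 0.0, 0.191], [-0.0, -1.0, 0.0]]
contact_force: [-0.5, 1.1, -0.1]
grip_width: 0.013
```

View pics/w11.png

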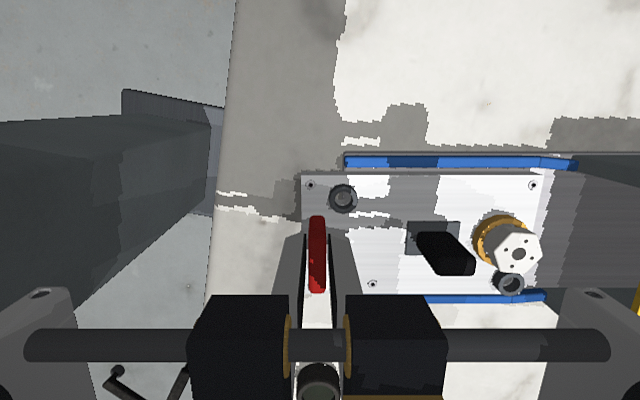

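The tab is centred between the fingers, so I grip it.

```bash
python3 -m pendant '[{"slide":[0,0,0],"roll":0},{"slide":[0,0,0],"roll":0},{"slide":[0,0,0],"roll":0},{"slide":[0,0,0],"roll":0}]' 0.4 20
python3 -m pendant '[{"slide":[0.2,0.04,0],"roll":0},{"slide":[0.4,0.08,0],"roll":0},{"slide":[0.6,0.12,0],"roll":0},{"slide":[0.8,0.16,0],"roll":0},{"slide":[0.8,0.16,0],"roll":0},{"slide":[0.6,0.12,0],"roll":0},{"slide":[0.4,0.07,0],"roll":0},{"slide":[0.2,0.03,0],"roll":0},{"slide":[0,0,0],"roll":0}]'
python3 - <<'E'
from h import *
c=cap('wrist','w12.png')
y=np.radians(11);yh=np.array([-np.sin(y),np.cos(y)]);xh=np.array([yh[1],-yh[0]])
s=robot.read_state();p=np.array(s['eef_pos'][:2]);print(p@xh,p@yh)
E
```

```text
time: 19.48
eef_pos: [0.427, 0.1669, 0.0366]
eef_rot: [[0.191, 0.0, 0.982], [-0.982, 0.0, 0.191], [-0.0, -1.0, 0.0]]
contact_force: [0.4, 0.2, -0.8]
grip_width: 0.0101
time: 20.6
eef_pos: [0.4657, 0.1747, 0.0366]
eef_rot: [[0.192, -0.004, 0.981], [-0.981, -0.001, 0.192], [-0.0, -1.0, -0.004]]
contact_force: [-5.7, -0.3, 5.4]
grip_width: 0.0101
0.49048258730293837 0.08258935176464856
```

View pics/w12.png

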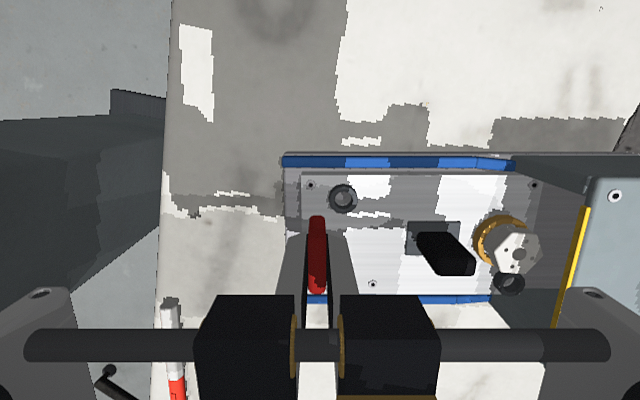

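The plate is sliding in straight: the rear tips of the rails are in view and the nut is seated. I keep going.

```bash
python3 -m pendant '[{"slide":[0.2,0.04,0],"roll":0},{"slide":[0.4,0.08,0],"roll":0},{"slide":[0.6,0.12,0],"roll":0},{"slide":[0.7,0.13,0],"roll":0},{"slide":[0.6,0.12,0],"roll":0},{"slide":[0.4,0.07,0],"roll":0},{"slide":[0.2,0.03,0],"roll":0},{"slide":[0,0,0],"roll":0}]'
python3 -m pendant '[{"slide":[0.3,0.06,0],"roll":0},{"slide":[0.4,0.08,0],"roll":0},{"slide":[0.4,0.08,0],"roll":0},{"slide":[0.3,0.05,0],"roll":0},{"slide":[0.2,0.04,0],"roll":0},{"slide":[0,0,0],"roll":0}]'
python3 - <<'E'
from h import *
c=cap('wrist','w13.png')
y=np.radians(11);yh=np.array([-np.sin(y),np.cos(y)]);xh=np.array([yh[1],-yh[0]])
s=robot.read_state();p=np.array(s['eef_pos'][:2]);print(p@xh,p@yh)
E
```

```text
time: 21.65
eef_pos: [0.4967, 0.1806, 0.0366]
eef_rot: [[0.192, -0.004, 0.981], [-0.981, -0.001, 0.192], [-0.0, -1.0, -0.004]]
contact_force: [-4.8, -0.9, 5.8]
grip_width: 0.01
time: 22.4
eef_pos: [0.5128, 0.1837, 0.0366]
eef_rot: [[0.192, -0.003, 0.981], [-0.981, -0.001, 0.192], [-0.0, -1.0, -0.003]]
contact_force: [-5.1, -0.4, 4.4]
grip_width: 0.0098
0.5383684616620336 0.08244747268898696
```

View pics/w13.png

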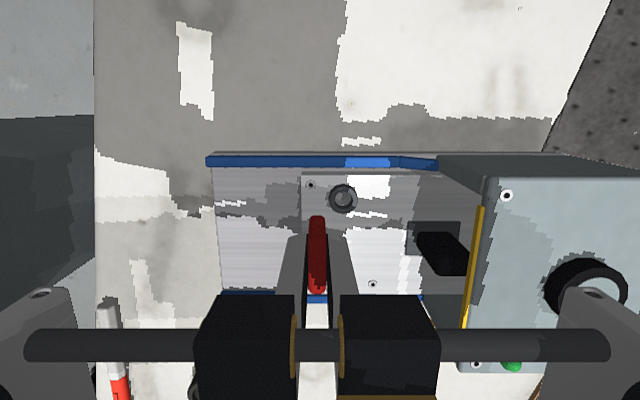

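```bash
python3 -m pendant '[{"slide":[0.2,0.04,0],"roll":0},{"slide":[0.2,0.04,0],"roll":0},{"slide":[0.2,0.04,0],"roll":0},{"slide":[0,0,0],"roll":0}]'
python3 -m pendant '[{"slide":[0.1,0.02,0],"roll":0},{"slide":[0.1,0.02,0],"roll":0},{"slide":[0,0,0],"roll":0}]'
```

```text
time: 22.95
eef_pos: [0.5188, 0.1848, 0.0366]
eef_rot: [[0.192, -0.003, 0.981], [-0.981, -0.001, 0.192], [-0.0, -1.0, -0.004]]
contact_force: [-5.3, -0.1, 5.4]
grip_width: 0.0099
time: 23.32
eef_pos: [0.5205, 0.1852, 0.0367]
eef_rot: [[0.192, -0.004, 0.981], [-0.981, -0.001, 0.192], [-0.0, -1.0, -0.004]]
contact_force: [-6.5, -1.8, 5.3]
grip_width: 0.01
```

```bash
python3 -m pendant '[{"slide":[0.1,0.02,0],"roll":0},{"slide":[0,0,0],"roll":0}]'
python3 -m pendant '[{"slide":[0.1,0.02,0],"roll":0},{"slide":[0,0,0],"roll":0}]'
```

```text
time: 23.58
eef_pos: [0.5215, 0.1854, 0.0366]
eef_rot: [[0.192, -0.004, 0.981], [-0.981, -0.001, 0.192], [-0.0, -1.0, -0.004]]
contact_force: [-6.2, -0.8, 5.4]
grip_width: 0.0096
time: 23.82
eef_pos: [0.5225, 0.1856, 0.0366]
eef_rot: [[0.192, -0.004, 0.981], [-0.981, -0.001, 0.192], [-0.0, -1.0, -0.004]]
contact_force: [-5.2, -0.5, 5.7]
grip_width: 0.01
```

```bash
python3 -m pendant '[{"slide":[0.1,0.02,0],"roll":0},{"slide":[0,0,0],"roll":0}]'
python3 -m pendant '[{"slide":[0.1,0.02,0],"roll":0},{"slide":[0,0,0],"roll":0}]'
```

```text
time: 24.08
eef_pos: [0.5235, 0.1858, 0.0366]
eef_rot: [[0.192, -0.004, 0.981], [-0.981, -0.001, 0.192], [-0.0, -1.0, -0.004]]
contact_force: [-6.0, -1.8, 6.3]
grip_width: 0.0101
time: 24.32
eef_pos: [0.5242, 0.186, 0.0366]
eef_rot: [[0.192, -0.005, 0.981], [-0.981, -0.001, 0.192], [-0.0, -1.0, -0.005]]
contact_force: [-7.0, -1.6, 7.6]
grip_width: 0.0098
```

```bash
python3 -m pendant '[{"slide":[0.1,0.02,0],"roll":0},{"slide":[0,0,0],"roll":0}]'
```

```text
time: 24.58
eef_pos: [0.5242, 0.186, 0.0366]
eef_rot: [[0.192, -0.008, 0.981], [-0.981, -0.002, 0.192], [0.0, -1.0, -0.008]]
contact_force: [-11.7, -3.1, 11.1]
grip_width: 0.0101
```

The plate is against the back stop: force has doubled and there is no more travel. I relieve the push, then release.

```bash
python3 -m pendant '[{"slide":[-0.1,-0.02,0],"roll":0},{"slide":[0,0,0],"roll":0}]'
python3 -m pendant '[{"slide":[0,0,0],"roll":0},{"slide":[0,0,0],"roll":0},{"slide":[0,0,0],"roll":0},{"slide":[0,0,0],"roll":0},{"slide":[0,0,0],"roll":0}]' 4
python3 - <<'E'
from h import *
c=cap('wrist','w14.png')
E
```

```text
time: 24.82
eef_pos: [0.5242, 0.186, 0.0366]
eef_rot: [[0.192, -0.005, 0.981], [-0.981, -0.001, 0.192], [-0.0, -1.0, -0.005]]
contact_force: [-6.2, -1.9, 6.4]
grip_width: 0.0103
time: 25.45
eef_pos: [0.526, 0.1861, 0.0366]
eef_rot: [[0.191, 0.0, 0.981], [-0.981, -0.0, 0.191], [0.0, -1.0, 0.0]]
contact_force: [0.2, 0.4, -1.1]
grip_width: 0.0399
```

View pics/w14.png

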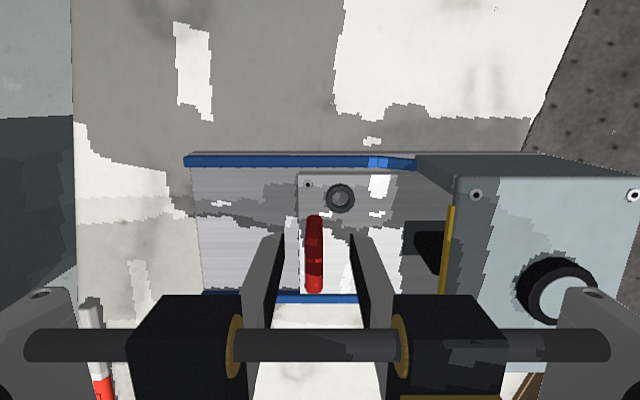

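The plate is released and the tab stands free between the fingers. I rise and back away to inspect.

```bash
python3 -m pendant '[{"slide":[0,0,0.5],"roll":0},{"slide":[0,0,1.5],"roll":0},{"slide":[0,0,2.5],"roll":0},{"slide":[0,0,3],"roll":0},{"slide":[0,0,3],"roll":0},{"slide":[-1,-0.2,3],"roll":0},{"slide":[-2,-0.4,2],"roll":0},{"slide":[-2,-0.4,0],"roll":0},{"slide":[-2,-0.4,0],"roll":0},{"slide":[-1,-0.2,0],"roll":0},{"slide":[0,0,0],"roll":0},{"slide":[0,0,0],"roll":0}]'
python3 - <<'E'
from h import *
c=cap('wrist','w15.png');cap('scene','s15.png');cap('top','t15.png')
E
```

```text
time: 27.0
eef_pos: [0.4465, 0.1702, 0.192]
eef_rot: [[0.191, 0.001, 0.982], [-0.982, 0.0, 0.191], [0.0, -1.0, 0.001]]
contact_force: [-0.7, -0.7, -0.5]
grip_width: 0.0398
```

View pics/w15.png

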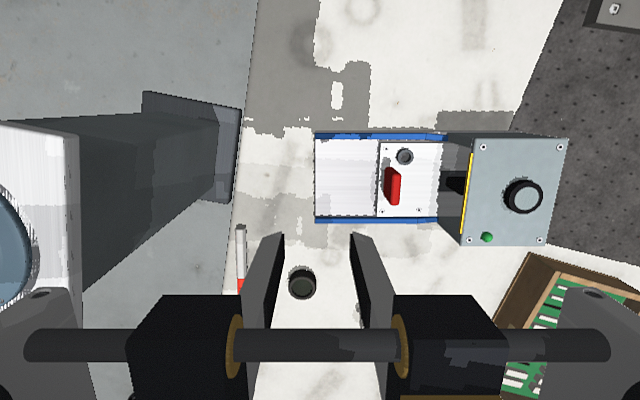

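View pics/s15.png

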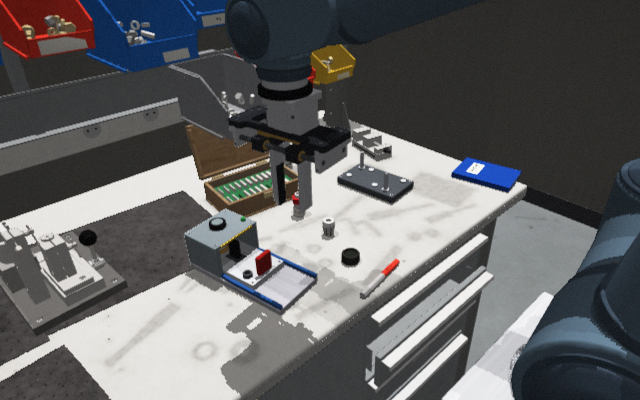

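View pics/t15.png

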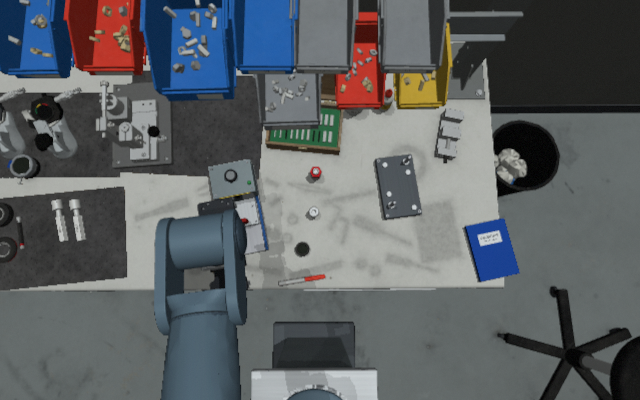

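The bystanders and fixture stand where they did. The plate is in the bay with its rear edge at about column 377. I check the distance from the apron's front edge (it should be 72 mm), then the centring and yaw.

```bash
python3 - <<'E'
import cv2
im=cv2.imread('pics/w15.png')[120:260,300:480]
cv2.imwrite('pics/w15z.png',cv2.resize(im,None,fx=4,fy=4,interpolation=2))
E
```

```text
(no output)
```

View pics/w15z.png

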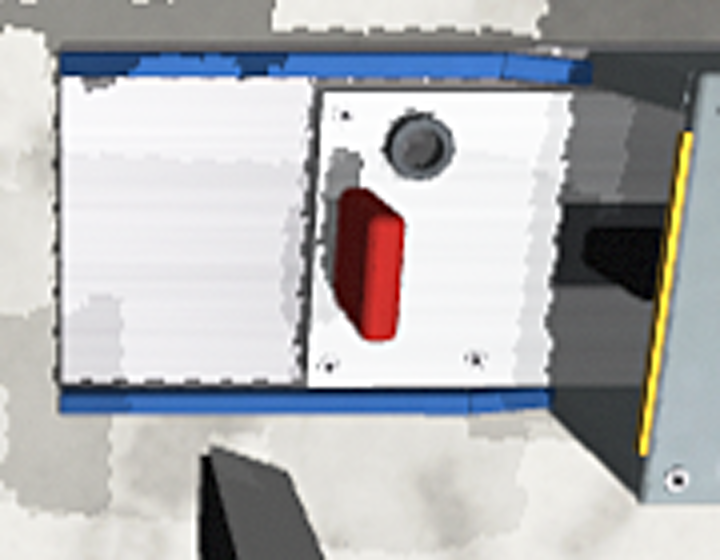

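```bash
python3 - <<'E'
from h import *
c=cap('wrist')
y=np.radians(11);yh=np.array([-np.sin(y),np.cos(y)]);xh=np.array([yh[1],-yh[0]])
def W(n,x,yy,z):
    q=onz(c,300+(x+.5)/4-.5,120+(yy+.5)/4-.5,z)[:2];r=np.array([q@xh,q@yh]);print(n,r.round(4));return r
a=W('apL',60,76,.012);b=W('apR',62,385,.012);print('yaw',np.degrees(np.arctan2(*(a-b)))*-1)
a=W('plL top',321,90,.024);b=W('plR top',308,388,.024);print('yaw',np.degrees(np.arctan2(*(a-b)))*-1)
a=W('plL bot',312,88,.012);b=W('plR bot',300,388,.012);print('yaw',np.degrees(np.arctan2(*(a-b)))*-1)
a=W('edge1',321,90,.024);b=W('edge2',570,93,.024);print('side yaw',np.degrees(np.arctan2(*(b-a)[::-1])))
a=W('railL o',60,53,.02);b=W('railL o2',500,53,.02);print('rail yaw',np.degrees(np.arctan2(*(b-a)[::-1])))
W('railRin',100,390,.02);W('railLin',100,75,.02)
a=W('screwL',344,115,.024);b=W('screwR',329,366,.024);print('yaw',np.degrees(np.arctan2(*(a-b)))*-1)
a=W('bush',418,145,.032);a=W('tabL',382,213,.064);b=W('tabR',383,330,.064)
E
```

```text
apL [0.4681 0.1281]
apR [0.4686 0.0363]
yaw 0.30586198265735937
plL top [0.5389 0.1256]
plR top [0.5401 0.0398]
yaw 0.7949829899663533
plL bot [0.5387 0.1248]
plR bot [0.5401 0.0354]
yaw 0.8865747217912963
edge1 [0.5389 0.1256]
edge2 [0.6065 0.1249]
side yaw -0.6408216853014976
railL o [0.4681 0.1351]
railL o2 [0.5878 0.1352]
rail yaw 0.04228063271014564
railRin [0.4798 0.0376]
railLin [0.4791 0.1292]
screwL [0.5456 0.1189]
screwR [0.5458 0.0466]
yaw 0.1805418701371306
bush [0.5642 0.112 ]
tabL [0.5478 0.1003]
tabR [0.5503 0.0701]
```

The rear edge is about 71 mm from the apron front (72 nominal, within the 2 mm calibration). Yaw is off by less than 1° and the centre line by less than 1 mm. One last look under the hood for the nut.

```bash
python3 - <<'E'
from h import *
im=cv2.imread('pics/s15.png')[205:315,180:325];im=cv2.resize(im,None,fx=5,fy=5,interpolation=2)
cv2.imwrite('pics/s15z.png',np.uint8(255*(im/255.)**.5))
E
```

```text
(no output)
```

View pics/s15z.png

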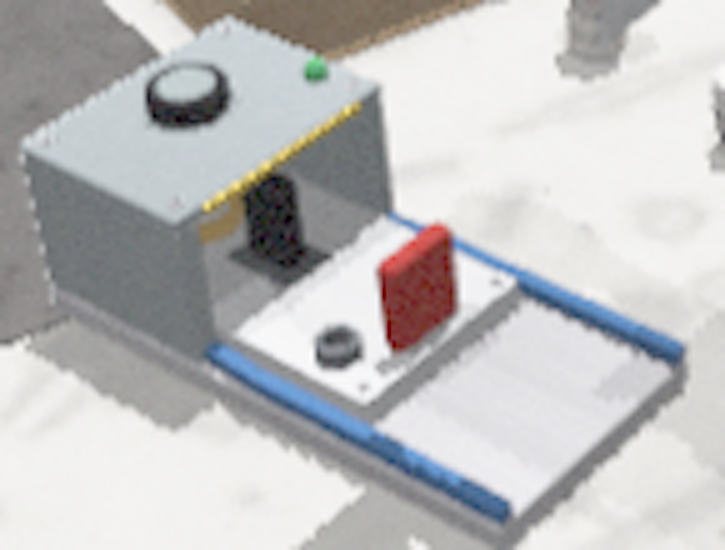

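The collar can be seen at the edge under the hood, and the plate lies flat and home. I hand the job in.

```bash
python3 -c "
from station import job
print(job.finish_job())"
```

```text
the job is handed in; nothing more can be done
None
```

The job is handed in with the plate pushed up to the back stop under the hood, after 27 s of the 54 s allowed. I lifted the plate level off the pins by its handle and set it down released on the apron, about 97 mm short of home. I then slid it in by the red tab until the push force doubled with no further travel, and released it.

**Last checks:**
- **Plate position:** the rear edge measured about 71 mm from the apron front, against 72 mm nominal. It was within 1 mm of the centre line and within 1° in yaw, all inside the camera accuracy.
- **Bystanders and fixture:** by eye, they stood where they were at the start in the last pictures. I did not measure them.
- **Robot:** clear of everything, with contact force near zero.

**What disagreed or could not be seen:**
- **Bay position:** the top and scene cameras disagreed by about 4 mm, so I centred the plate with the wrist camera and found the back stop by contact.
- **Nut:** the hood hid it after the slide, with only the edge of the collar in view. I last saw it seated midway through the slide, so its final place was not confirmed directly.

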